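# Unload one tube from the shaker and unlock its platform

### The job

Get the small reciprocating shaker ready for the next run. First, while its platform is still locked, pull the tube with the pink contents straight up out of its two spring clips and lay it down in the blue tray; the clear tube stays in its clips. Then release the red-handled lock pin by turning it clockwise until you feel its hidden keyway let go, draw it out without forcing it, and park it in the open notch of the steel bracket on the shaker's front, seated behind the lips, so that the platform is free.

Things in the scene. Friction and masses are not known exactly. Their poses are not given: they have to be found in the camera images.
- shaker: white bench shaker, fixed, housing 176 x 200 mm; origin at the centre of its underside on the bench. x points to its back, y to its left, z up. Its front (-x) carries the grey lock block (right) and the steel parking bracket (left), 67 mm high, reaching 136 mm in front of the origin.
- platform_mid (a point): middle of the top of the shaker's aluminium platform (axes as the shaker's), 76 mm above the bench. Two clip stations, 42 mm left and right of it; either may hold the pink tube. Each has two C-shaped steel spring clips, 10 mm wide, 46 mm free between them, open upward. A tube pulled up meets about 10 to 15 N, then snaps free after some 7 mm.
- pink_tube_mid (a point): centre of the 50 ml tube with pink contents and blue cap: body 27.4 mm across, cap 32 mm, 112 mm long, 40 g; z points along it to the cap. At the start it lies level along the shaker's x, cap to the front, axis 101 mm above the bench; the clips hold it 28 mm before and behind this point; 25 mm free below its axis.
- clear_tube_mid (a point): centre of the same kind of tube, empty and clear, blue cap, in the other pair of clips; it must stay there
- tray: shallow blue plastic tray, fixed, 190 mm (its x) by 116 mm (its y), walls 3 mm thick and 20 mm high, floor 3 mm thick; origin at the centre of its underside. The tube fits in lying along the tray's x
- pin_handle (a point): centre of the lock pin's red wing handle: 36 mm long (this point's x), 12 mm thick (its y), 18 mm high; z points up along the pin. Under it a steel stem 10 mm across, 14 mm long, then the shoulder, whose underside is 37 mm below this point. The pin weighs about 90 g
- pin_shoulder (a point): on the pin's axis, at the flat underside of its shoulder (18 mm across, 14 mm long); axes as pin_handle. Below it a shaft 9 mm across and 21 mm long; a cross dog, 16 mm long, 4 mm wide, parallel to the handle, sticks out of the shaft 14 to 19 mm below this point
- lock_bore (a point): mouth of the bore: top of a 10 mm thick bush on which the shoulder stands at the start. The dog, below the bush, can rise only through its keyway (fits within 8 degrees), which is hidden: 20 to 86 degrees clockwise, from above, of the handle's first direction. Elsewhere the pin stops after 4 mm of rise. A platform tongue rings the shoulder; 30 mm of rise clears it
- park_notch (a point): seat of the parking notch, on the top face of the bracket's sheet (4 mm thick): where the middle of the shoulder's underside rests when the pin is parked. Axes as the shaker's. The notch is a slot 12 mm wide, open to the front (-x), ending 6 mm behind this point. The shaft stands in it, the dog below the sheet, at any turn
- notch_mouth (a point): front edge of the notch, 20 mm in front of the seat, on the sheet's top face. Lips 3 mm high, either side of the slot, run from here to 9.5 mm behind here. The pin enters here, going back (+x), shaft in the slot, dog under the sheet, so with the shoulder's underside 3 to 10 mm above the sheet; past the lips it is let down 3 mm or more onto the seat
- beaker: clear beaker with tips in it, 72 mm across, 88 mm high, standing behind the tray; bystander; origin at the centre of its underside
- tape: roll of tape lying flat, 103 mm across, 25 mm high, at the right; bystander; origin at the centre of its underside
- pen: blue and white pen lying on the bench, 135 mm long, 16 mm thick; bystander

How it is judged (in metres and radians):
On the way, in this order (a step that is already met when the one before it is completed fails the run):
1. the pink tube lies in the tray, let go, while the lock pin is still in its bore (x of pink_tube_mid in the frame of tray between -0.045 and 0.045 m and y of pink_tube_mid in the frame of tray between -0.045 and 0.045 m and height (world z) of pink_tube_mid below 0.026 m and contact force between the fingers and pink_tube below 0.1 N and distance between pin_handle and lock_bore below 0.043 m), for 0.2 s.
2. the lock pin is drawn clear of its bore (z of pin_handle in the frame of lock_bore above 0.066 m), for 0.1 s.
At the end, for the whole second after the job is handed in: the pink tube lies flat in the tray (centre within 45 mm of the tray's centre each way, under 26 mm high); the lock pin stands in the parking notch, at rest (within 5 mm of the seat, shoulder down on the sheet within 1.5 mm, tilt under 5 degrees); the clear tube is still clipped (x of pink_tube_mid in the frame of tray between -0.045 and 0.045 m and y of pink_tube_mid in the frame of tray between -0.045 and 0.045 m and height (world z) of pink_tube_mid below 0.026 m and horizontal distance between pin_handle and park_notch below 0.005 m and z of pin_handle in the frame of park_notch between 0.034 and 0.0385 m and angle between pin_handle's own z axis and vertical below 0.09 rad and linear speed of lock_pin below 0.02 m/s and linear speed of pink_tube below 0.03 m/s and height (world z) of clear_tube_mid between 0.097 and 0.106 m); the robot touches nothing.
It fails at once if the lock pin is forced: pressed or pulled against the shaker with over 80 N (contact force between lock_pin and shaker above 80 N).
It fails at once if the clear tube is pulled out of its clips (height (world z) of clear_tube_mid above 0.112 m).
It fails at once if the beaker is pushed away or knocked over (distance of beaker from where it was at the start of the episode above 0.03 m or angle between beaker's own z axis and vertical above 0.5 rad).
It fails at once if the tape roll or the pen is pushed away (distance of tape from where it was at the start of the episode above 0.03 m or distance of pen from where it was at the start of the episode above 0.04 m).
It also fails if it takes over 72 s, if anything falls off the work surface, if the arm or the gripper's body presses on something with over 40 N, if the wrist force passes 120 N, or if a joint passes its speed limit or range.

### The arm

A 7-joint arm with a two-finger parallel gripper is mounted at the origin on a cart in front of the work surface, level with it; the furniture and walls round the work are solid. World frame = base frame: x ahead of the robot, y to its left, z up, the work surface at z = 0. Lengths are in mm, angles in degrees, forces in N, time in s.
With the tool pointing down it reaches from about 425 to 925 mm from the base axis. Payload 6.8 kg.
Tool frame: the origin (TCP) lies at the very end of the fingers, on their centre line; the grasp point (between the pads) lies 19 mm behind it; z points along the fingers, y is the line along which they close (so a half turn about z gives the same grasp; the last joint's range is limited). The gripper opens to 88 mm and grips with 3 to 60 N. Pads are 20 mm wide; open, the fingers measure 115 mm over their backs; the gripper's body (75 mm by 178 mm) begins 61 mm behind the grasp point.
Start: joints at [-76.61, 27.33, 1.283, 89.118, -0.659, 63.558, -4.761], TCP at [226.245, 635.973, 201.264] pointing down, gripper open.
Joint ranges: [-169.35, 169.35], [-19.33, 120.38], [-80.79, 83.38], [13.8, 139.57], [-78.32, 258.32], [9.67, 109.79], [-169.56, 169.56]. Speed limits (degrees/s): [136.94, 136.94, 180, 180, 180, 180, 180].

### API

Orientations are given as [roll, pitch, yaw] about the fixed x, y, z axes, in that order (R = Rz(yaw) Ry(pitch) Rx(roll)).
In Python, from workcell import move_ptp, servo_line, set_joints, open_gripper, close, pause, ik, get_state, snapshot, PlanningError, sign_off gives the robot as it stands. Calls block until the motion is done:
- move_ptp(position, orientation): joint-space move of the TCP to a pose.
- servo_line(position, frame=None, vel=150): straight line of the TCP; frame=None keeps the orientation; vel is the mean speed in mm/s.
- set_joints(angles): joint-space move.
- open_gripper() and close(): open the fingers fully, or close them until they stop; the grip force is fixed at half the most.
- pause(seconds).
- ik(position, orientation): joint angles nearest the present ones, or None.
- get_state(): the state.
- snapshot(name): name is "scene" or "top" or "wrist"; returns a dict with "pixels" (480x640x3 uint8, red, green, blue), "vfov" (degrees; the focal length in pixels is half the picture's height over the tangent of half this angle, whatever the lens; pixels are square), "cx", "cy" (the principal point, pixels), "R" (3x3) and "t" (3): a world point X has camera coordinates R X + t; the wrist camera has in their place "mount" (4x4, takes a point from camera to tool coordinates, whose origin is the TCP and whose axes are the flange's). Camera axes: x right, y down, z forward; pixel columns grow to the right and rows downward; lengths in mm; the calibration is good to about 2 mm. A picture is of the moment at which its call begins: read the wrist's pose just before it. There is no depth.
A pose or a line that the arm cannot do raises PlanningError and nothing moves.
- sign_off(): hands the job in; it is judged then, once.
The state is a dict: "clock": time; "joint_positions": joint angles; "joint_vel": joint speeds; "tau": joint torques, N m; "tcp_pos": TCP position; "ee_rot": TCP orientation; "ft_force": force on the tool from outside, world axes, zero at the start; "moment": the same for the moment, N m; "gripper_width": finger opening in mm; "finger_force": force on a finger pad.
Only numpy, scipy, OpenCV 4.12 (cv2) and the standard library are available. Lean on these libraries where they do the work, as an engineer would, in place of code of your own. Each camera call takes 0.05 s, during which the arm holds its last target. There are 200 camera calls.

## Working session

There is one attempt and no reset: what is moved stays moved. The work goes in short steps, each a Python script; the robot and the scene stay as the last script left them, time stands still between calls to the robot, and variables do not carry over. Pictures are saved under pics/ and viewed, at most 14 in all, crops included, and the job is handed in when it is done.

```bash
mkdir -p pics; ls; python3 - <<'E'
from workcell import *
import cv2,numpy as np
s=get_state();print(s)
for n in("scene","top","wrist"):
    d=snapshot(n);cv2.imwrite(f"pics/{n}0.png",d["pixels"][:,:,::-1])
    print(n,{k:(np.round(v,4).tolist() if k!='pixels' else 0) for k,v in d.items()})
    np.save(f"pics/{n}0.npy",d,allow_pickle=True)
E
```

```text
pics
{'clock': 0.0, 'joint_positions': array([-76.61141868,  27.37411144,   1.2792715 ,  89.17575042,
        -0.65976483,  63.55727711,  -4.76174041]), 'joint_vel': array([ 0.04956855,  0.10345126,  0.0597851 , -0.0098542 , -0.02926785,
       -0.02865068, -0.04615917]), 'tau': array([-4.84148059e-04, -5.82851708e+01,  1.53467260e+00, -2.72620422e+01,
       -5.43052086e-02,  1.69911777e-02,  1.59406964e-04]), 'tcp_pos': array([226.0294293 , 635.37650299, 200.32008891]), 'ee_rot': array([-1.79900374e+02,  6.23539034e-03,  1.60418789e+02]), 'ft_force': array([-0.56119718,  0.30337068,  0.53230909]), 'moment': array([ 0.01088383, -0.00559082, -0.01841852]), 'finger_force': 0.0, 'gripper_width': 87.53542258242206}
scene {'pixels': 0, 'vfov': 47.2279, 'cx': 320.1557, 'cy': 239.8949, 'R': [[0.7088, -0.7054, -0.008], [-0.392, -0.3844, -0.8358], [0.5864, 0.5955, -0.549]], 't': [-325.0878, 319.3283, 884.3257]}
top {'pixels': 0, 'vfov': 56.2677, 'cx': 313.7325, 'cy': 238.7804, 'R': [[0.0003, -0.9999, -0.0111], [-0.9909, 0.0012, -0.1348], [0.1348, 0.011, -0.9908]], 't': [99.1148, 539.2746, 889.7403]}
wrist {'pixels': 0, 'vfov': 60.2135, 'cx': 321.4632, 'cy': 235.0259, 'mount': [[0.0002, -0.9569, -0.2904, 80.1753], [1.0, 0.0002, 0.0003, -0.1887], [-0.0002, -0.2904, 0.9569, -182.9663], [0.0, 0.0, 0.0, 1.0]]}
```

View pics/top0.png

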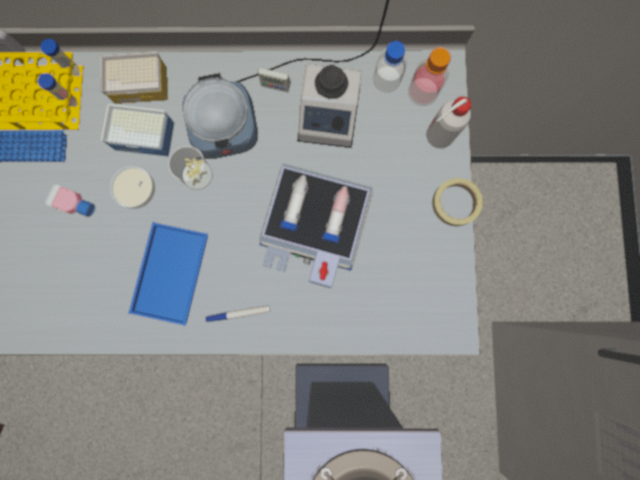

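View pics/scene0.png

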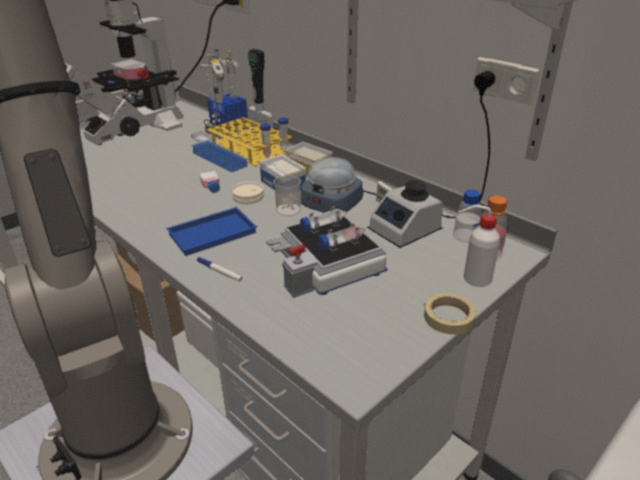

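```bash
cat > h.py <<'E'
import numpy as np,cv2
from scipy.spatial.transform import Rotation as Ro
from workcell import *
def cam(d,st=None):
    f=240/np.tan(np.radians(d["vfov"]/2))
    if "R" in d: R=np.array(d["R"]).T; c=-R@np.array(d["t"])
    else:
        M=np.array(d["mount"]);T=Ro.from_euler("xyz",st["ee_rot"],degrees=True).as_matrix()
        R=T@M[:3,:3]; c=T@M[:3,3]+np.array(st["tcp_pos"])
    return f,R,c
def cast(d,px,z,st=None):
    f,R,c=cam(d,st); px=np.atleast_2d(px).astype(float)
    v=np.c_[(px[:,0]-d["cx"])/f,(px[:,1]-d["cy"])/f,np.ones(len(px))]@R.T
    return (c+v*((z-c[2])/v[:,2])[:,None])[:,:2]
def proj(d,X,st=None):
    f,R,c=cam(d,st); p=(np.atleast_2d(X)-c)@R
    return p[:,:2]/p[:,2:]*f+[d["cx"],d["cy"]]
def blobs(d,lo,hi,amin=30):
    h=cv2.cvtColor(d["pixels"],cv2.COLOR_RGB2HSV)
    if lo[0]<=hi[0]: m=cv2.inRange(h,lo,hi)
    else: m=cv2.inRange(h,(0,lo[1],lo[2]),hi)|cv2.inRange(h,lo,(180,hi[1],hi[2]))
    cs=cv2.findContours(m,cv2.RETR_EXTERNAL,cv2.CHAIN_APPROX_NONE)[0]
    return sorted([c[:,0,:] for c in cs if cv2.contourArea(c)>amin],key=lambda c:-cv2.contourArea(c))
def snap(n,fn=None):
    s=get_state(); d=snapshot(n)
    if fn: cv2.imwrite(f"pics/{fn}.png",d["pixels"][:,:,::-1]); np.save(f"pics/{fn}.npy",(d,s),allow_pickle=True)
    return d,s
E
python3 - <<'E'
from h import *
d=np.load("pics/top0.npy",allow_pickle=True).item()
for nm,lo,hi,z in[("blue",(100,120,50),(125,255,255),20),("red",(170,150,80),(8,255,255),100)]:
    for c in blobs(d,lo,hi,20):
        w=cv2.minAreaRect(cast(d,c,z).astype(np.float32)); print(nm,c.mean(0).round(1),np.round(w[0],1),np.round(w[1],1),round(w[2],1))
print("caps",cast(d,[[332,237],[290,225],[345,188],[302,178]],101))
print("bracket",cast(d,[[276,260],[323,270]],67))
E
```

```text
blue [168.2 273.6] [470.6 402.7] [119.6 192.1] 77.9
blue [ 31.8 145.9] [747.8 713.9] [145.8  65.7] 89.8
blue [394.6  51.6] [962.5 -80.9] [37.7 51.4] 75.4
blue [49.1 46.3] [978.9 694.7] [37.7 36.2] 89.6
blue [46. 81.] [897.2 695.4] [35.9 28. ] 45.8
blue [ 83.5 207.4] [610.1 591.2] [25.9 26. ] 68.3
blue [330.3 237.2] [544.4  64.1] [35.5 14.9] 73.8
blue [288.5 225.7] [569.1 152.7] [35.  14.2] 71.3
blue [216.  317.2] [379.1 300.7] [ 9.1 37.5] 9.4
red [463.6 107.5] [ 794.1 -201. ] [16.2 38.3] 40.1
red [323.3 270.3] [469.8  79.5] [ 9.5 28.6] 89.8
caps [[534.03099268  63.0565942 ]
 [557.52337154 143.97752906]
 [630.46246435  37.22016996]
 [650.74068735 121.16090148]]
bracket [[492.79425519 173.48785322]
 [472.89125484  80.17912134]]
```

```bash
python3 - <<'E'
from h import *
move_ptp([540,100,300],[180,0,165]); print(get_state()["clock"],get_state()["tcp_pos"],get_state()["ee_rot"])
d,s=snap("wrist","w1")
for nm,lo,hi,z in[("blue",(100,120,50),(125,255,255),101),("red",(170,150,80),(8,255,255),106)]:
    for c in blobs(d,lo,hi,100):
        w=cv2.minAreaRect(cast(d,c,z,s).astype(np.float32)); print(nm,c.mean(0).round(1),np.round(w[0],1),np.round(w[1],1),round(w[2],1))
E
```

```text
2.4 [539.85294263 101.24120512 299.76155422] [-1.79999359e+02 -2.24710585e-02  1.65108292e+02]
blue [579.   70.1] [490.2 346.7] [104.3 115.6] 77.8
blue [626.7 296.5] [716.9 367.8] [28.2 83.5] 79.9
blue [371.7 202.8] [555.5 145.9] [33.1 16.3] 75.1
blue [282.1 201.6] [532.9  64.6] [32.3 16.3] 75.1
red [276.7 129.2] [468.8  80. ] [13.6 33.6] 79.6
```

View pics/w1.png

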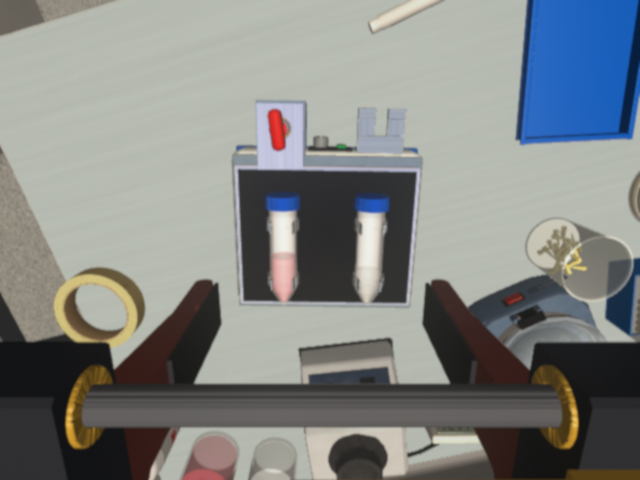

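```bash
python3 - <<'E'
from h import *
d,s=np.load("pics/w1.npy",allow_pickle=True)
ax=np.array([np.cos(np.radians(-15)),np.sin(np.radians(-15))])
for c in [b for b in blobs(d,(165,40,80),(12,140,255),100)]: print("pink",c.mean(0).round(1),c.min(0),c.max(0))
b=blobs(d,(0,0,0),(180,255,40),5000)
for c in b:
    w=cv2.minAreaRect(cast(d,c,76,s).astype(np.float32)); print("plat",c.mean(0).round(1),np.round(w[0],1),np.round(w[1],1),round(w[2],1))
tip,cf,c1,c2=cast(d,[[283,302],[283,194],[283,227],[283,277]],101,s)
print("tip-56",tip-56*ax,"front+56",cf+56*ax,"clips",(c1+c2)/2, np.linalg.norm(c1-c2))
# handle triangulation
top=np.load("pics/top0.npy",allow_pickle=True).item(); sc=np.load("pics/scene0.npy",allow_pickle=True).item()
A=np.zeros((3,3));B=np.zeros(3)
for dd,ss,pix in[(d,s,None),(sc,None,None),(top,None,None)]:
    cs=blobs(dd,(170,150,80),(8,255,255),20)
    ref=proj(dd,[469,80,105],ss)[0]
    c=min(cs,key=lambda c:np.linalg.norm(c.mean(0)-ref)); x0,y0,w,h=cv2.boundingRect(c)
    m=cv2.moments(c); p=np.array([m["m10"],m["m01"]])/m["m00"]; print("red",p)
    f,R,o=cam(dd,ss); v=R@np.array([(p[0]-dd["cx"])/f,(p[1]-dd["cy"])/f,1]); v/=np.linalg.norm(v); P=np.eye(3)-np.outer(v,v); A+=P;B+=P@o
print("handle",np.linalg.solve(A,B))
E
```

```text
pink [210.1 461.6] [181 436] [236 479]
pink [282.9 272.3] [270 252] [295 301]
plat [ 80.5 401.6] [ 721.8 -243.5] [182.4 204. ] 62.4
plat [569.9 404.3] [873.1 323.7] [139.9 190.8] 75.8
tip-56 [578.66270488  50.65929426] front+56 [580.30687381  53.07166879] clips [581.76900573  51.19226056] 51.66225410875681
red [276.71256584 129.20391272]
red [296.61036036 249.97072072]
red [323.2970297  270.79537954]
handle [468.79968045  79.26120011 100.53131653]
```

```bash
python3 - <<'E'
import cv2
a=cv2.imread("pics/w1.png")[90:310,220:440]
cv2.imwrite("pics/w1c.png",cv2.resize(a,None,fx=2.7,fy=2.7,interpolation=cv2.INTER_CUBIC))
E
```

```text
(no output)
```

View pics/w1c.png

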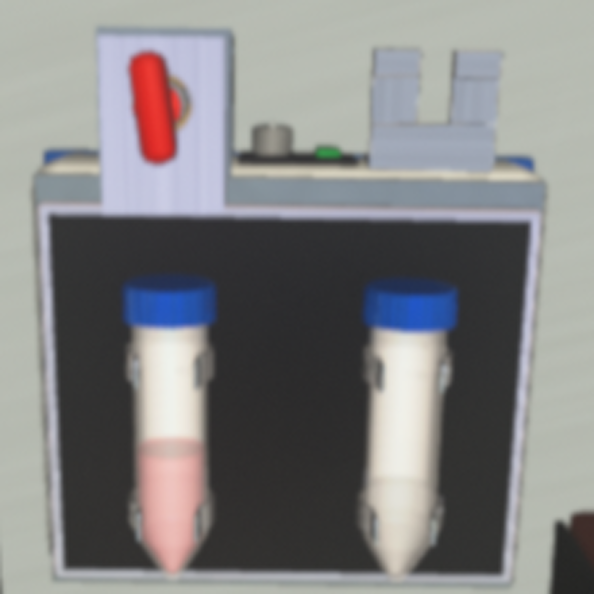

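```bash
python3 - <<'E'
from h import *
move_ptp([580,52,150],[180,0,165])
servo_line([580,52,84],vel=100)
s=get_state();print(s["clock"],s["tcp_pos"],s["ft_force"])
close(); s=get_state();print(s["gripper_width"],s["finger_force"],s["ft_force"])
if 20<s["gripper_width"]<33:
    servo_line([580,52,97],vel=25);s=get_state();print(s["gripper_width"],s["ft_force"],s["tcp_pos"])
    servo_line([580,52,190],vel=120); s=get_state();print(s["clock"],s["gripper_width"],s["ft_force"])
for y in(126,-150,210): print(y,ik([470.6,402.7,6],[180,0,y]))
snap("top","t2");
E
python3 - <<'E'
import cv2
a=cv2.imread("pics/t2.png")[120:360,100:420]
cv2.imwrite("pics/t2c.png",cv2.resize(a,None,fx=2,fy=2))
E
```

```text
3.95 [580.53515971  52.06525746  84.62061913] [0.78446015 0.10636006 0.52538086]
23.98636982092089 28.54087918996811 [-0.57159903 -1.05812073 -0.07282548]
24.3598512671679 [-3.32270307 -0.09063068  3.2607884 ] [580.28680379  52.15042298  97.87693733]
6.55 23.784801871967503 [-0.36254511  0.04319862 -0.36870933]
126 [-63.71675838  37.99542403  23.93229759 106.12376819 -22.57018123
  40.58918955   9.07847853]
-150 [-52.86202694  35.94204263   8.85715355 105.3426747   -8.19824937
  39.32953124  80.6873618 ]
210 [-52.86202694  35.94204263   8.85715355 105.3426747   -8.19824937
  39.32953124  80.6873618 ]
```

View pics/t2c.png

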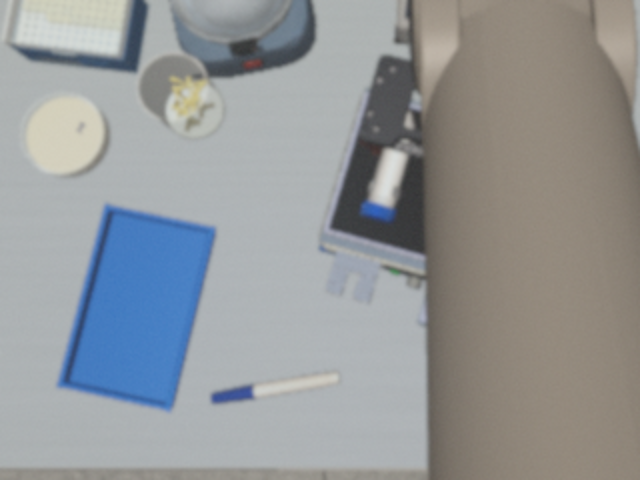

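```bash
python3 - <<'E'
from h import *
x,y=470.6,402.7
move_ptp([x,y,120],[180,0,126])
s=get_state();print(s["clock"],s["gripper_width"],s["tcp_pos"])
servo_line([x,y,6],vel=100)
s=get_state();print(s["clock"],s["tcp_pos"],s["ft_force"])
open_gripper(); s=get_state();print(s["clock"],s["gripper_width"],s["finger_force"],s["ft_force"])
servo_line([x,y,120],vel=200)
d,s=snap("wrist","w3")
for nm,lo,hi in[("pink",(165,30,100),(12,140,255)),("blue",(100,120,50),(125,255,255))]:
    for c in blobs(d,lo,hi,150): print(nm,c.mean(0).round(1),cast(d,c.mean(0),18,s).round(1))
# go over the pin, camera toward robot
move_ptp([490,85,220],[180,0,165])
d,s=snap("wrist","w4"); print(s["clock"])
for c in blobs(d,(170,150,80),(8,255,255),100):
    w=cv2.minAreaRect(cast(d,c,103,s).astype(np.float32)); print("red",c.mean(0).round(1),np.round(w[0],1),np.round(w[1],1),round(w[2],1))
a=np.vstack([cv2.imread("pics/w3.png")[:,:,:],cv2.imread("pics/w4.png")]); cv2.imwrite("pics/c4.png",cv2.resize(np.hstack([a[:480],a[480:]]),(800,300),interpolation=cv2.INTER_AREA))
E
```

```text
8.0 24.343182646994297 [471.59421603 401.36220264 120.10967942]
9.2917 [471.08246803 403.06363947   6.70146577] [-0.01623931 -0.62087578 -0.46765504]
10.3667 88.17341316659063 0.0 [ 0.76318029 -1.08751699 -0.4813713 ]
pink [323.  258.5] [[484.6 383.3]]
blue [324.2 215.9] [[466.4 409.8]]
blue [144.1 259.5] [[379.4 305.8]]
blue [632.6 130.7] [[598.  577.8]]
blue [239.1 459.4] [[534.5 192.7]]
12.3917
red [304.8 197.2] [469.1  79.1] [15.3 34.5] 70.7
```

View pics/c4.png

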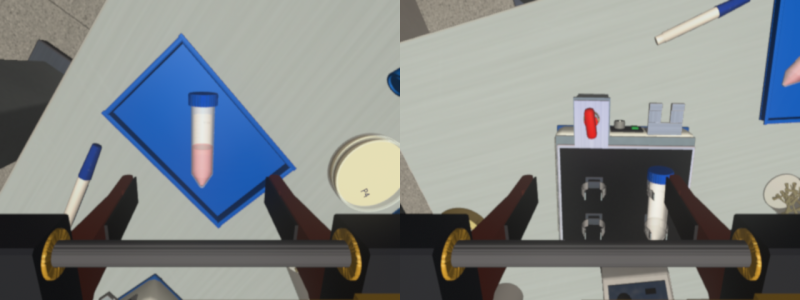

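View pics/w4.png

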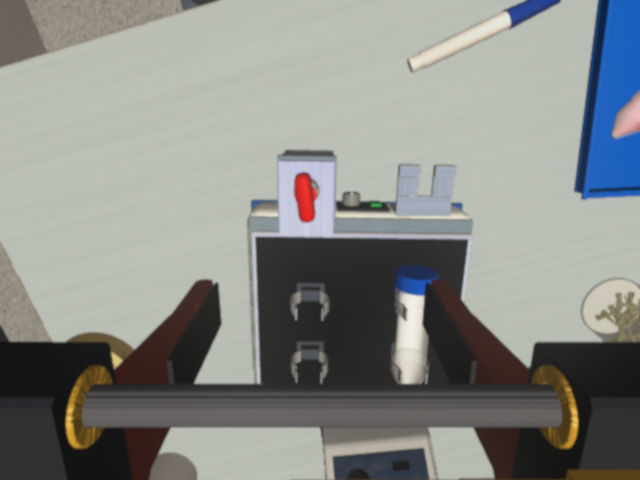

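```bash
python3 - <<'E'
from h import *
for y,n in((165,"w5"),(-15,"w6")):
    move_ptp([478,126,165],[180,0,y]); pause(0.3); d,s=snap("wrist",n); print(s["clock"],s["tcp_pos"],s["ee_rot"])
print(s["joint_positions"])
a=[cv2.imread(f"pics/{n}.png")[:400] for n in("w5","w6")]
a=[a[0][100:350,170:470],a[1][100:350,170:470]]
cv2.imwrite("pics/c5.png",cv2.resize(np.hstack(a),(800,333),interpolation=cv2.INTER_CUBIC))
E
```

```text
13.125 [478.81145326 125.6003933  165.82712853] [1.79938134e+02 7.52171471e-02 1.64929959e+02]
13.725 [478.00525356 126.00947013 164.99738238] [1.79999694e+02 3.47561051e-05 1.65000459e+02]
[-44.26980303  13.28170079  25.96454826 116.95868444  -7.405935
  51.293624    60.73575653]
```

View pics/c5.png

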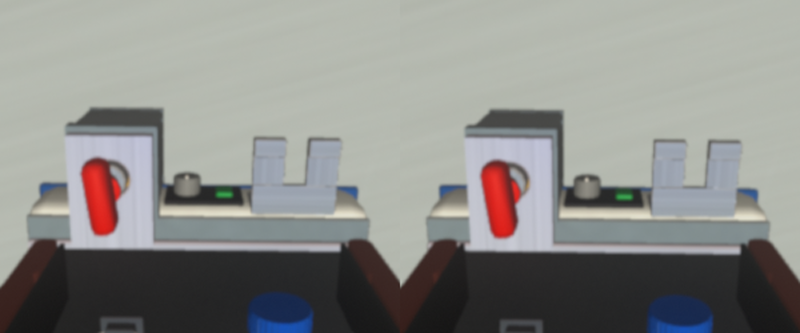

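```bash
python3 - <<'E'
from h import *
q=get_state()["joint_positions"].copy(); q[6]-=180
set_joints(q); pause(0.3); d,s=snap("wrist","w7"); print(s["clock"],s["tcp_pos"],s["ee_rot"])
a=[cv2.imread(f"pics/{n}.png") for n in("w6","w7")]
a=[a[0][140:270,190:440],cv2.rotate(a[1],cv2.ROTATE_180)]
cv2.imwrite("pics/w7r.png",a[1])
a[0]=cv2.resize(a[0],(800,416),interpolation=cv2.INTER_CUBIC)
cv2.imwrite("pics/c6.png",a[0])
E
```

```text
16.725 [477.92957486 126.0365829  164.9470659 ] [ 1.79995722e+02  6.53602738e-03 -1.49876910e+01]
```

View pics/w7.png

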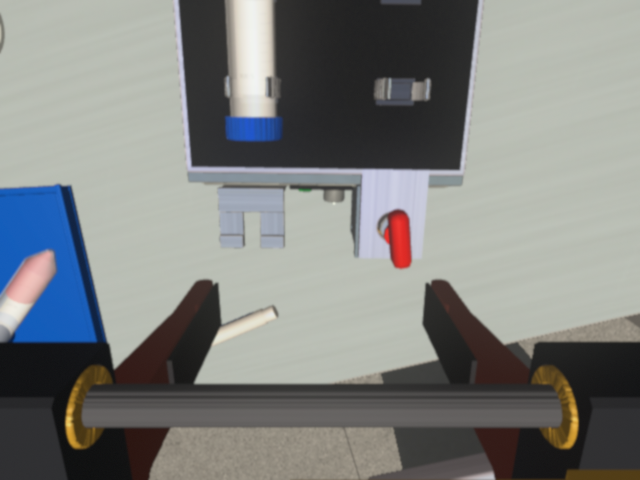

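View pics/c6.png

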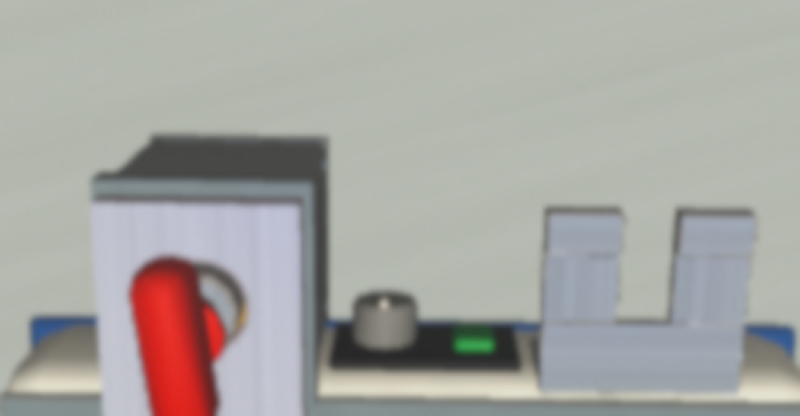

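```bash
cat > m.py <<'E'
from h import *
V=[np.load(f"pics/{n}.npy",allow_pickle=True) for n in("w6","w7")]
def tri(pp):
    A=np.zeros((3,3));B=np.zeros(3)
    for (d,s),p in zip(V,pp):
        f,R,o=cam(d,s); v=R@np.array([(p[0]-d["cx"])/f,(p[1]-d["cy"])/f,1]); v/=np.linalg.norm(v); P=np.eye(3)-np.outer(v,v); A+=P;B+=P@o
    X=np.linalg.solve(A,B)
    return X.round(1),[ (proj(d,X,s)[0]-p).round(1).tolist() for (d,s),p in zip(V,pp)]
print("end",tri([(391.1,240.6),(251.8,211)]))
print("mouth",tri([(392.8,205.6),(252,248)]))
print("step",tri([(392.3,218.8),(251.9,235)]))
pp=[]
for i,(d,s) in enumerate(V):
    c=blobs(d,(170,150,80),(8,255,255),100)[0]; m=cv2.moments(c); p=(m["m10"]/m["m00"],m["m01"]/m["m00"]); pp.append(p)
    y0,y1=c[:,1].min(),c[:,1].max(); ys=np.arange(y0+10,y1-9)
    e=np.array([[ (c[c[:,1]==y,0].min() if i==0 else c[c[:,1]==y,0].max()),y] for y in ys])
    w=cast(d,e,108,s); k=np.polyfit(w[:,0],w[:,1],1); print("handle yaw",np.degrees(np.arctan(k[0])),p,y0,y1)
print("handle",tri(pp))
print("hand ends",cast(V[1][0],[[398,216],[402,262]],110,V[1][1]))
E
python3 m.py
```

```text
end (array([501.2, 171.3,  62.4]), [[-0.8, -0.0], [-0.8, 0.0]])
mouth (array([475.5, 178.2,  65.5]), [[0.1, 0.0], [0.1, -0.0]])
step (array([484.8, 175.7,  65. ]), [[-0.3, -0.0], [-0.3, 0.0]])
handle yaw -8.580600190164416 (244.8091346153846, 248.84791666666663) 222 277
handle yaw -8.748931796118498 (398.91700473292764, 238.96653144016227) 212 267
handle (array([468.4,  78.9, 103.7]), [[-0.1, 0.0], [-0.1, -0.0]])
hand ends [[484.76014045  77.13015008]
 [455.65115475  80.76066408]]
```

```bash
python3 - <<'E'
from h import *
Y0=171.4
x,y,z=469,79,85
q=ik([x,y,130],[180,0,Y0]); print(q)
move_ptp([x,y,130],[180,0,Y0]); print(get_state()["ee_rot"])
servo_line([x,y,z],vel=100)
s=get_state();print(s["clock"],s["tcp_pos"],s["ft_force"])
close(); s=get_state();print(s["gripper_width"],s["finger_force"],s["ft_force"],s["tcp_pos"],s["ee_rot"])
if s["gripper_width"]<20:
  for dz in(2,5,6): servo_line([x,y,z+dz],vel=20); s=get_state();print(dz,s["clock"],s["tcp_pos"],s["ft_force"].round(2))
  servo_line([x,y,z+2.5],vel=40); s=get_state();print(s["clock"],s["tcp_pos"],s["ft_force"].round(2))
E
```

```text
[ 37.29152338  28.20629133 -67.31739157 116.65593363  31.70986054
  56.06507955  35.03506536]
[-1.79987304e+02 -7.84964531e-03  1.71380475e+02]
19.6667 [469.02622519  79.38192379  85.05441833] [ 1.16421322 -0.82562972  0.645367  ]
11.636615197224064 29.998413920402527 [0.06196404 0.03781703 0.37644938] [468.99247053  79.04044835  85.00112902] [ 1.79998281e+02 -7.53625090e-04  1.71402364e+02]
2 21.0667 [469.03785342  79.02725406  87.06915414] [-1.1  -0.06 -0.76]
5 21.3667 [468.34783944  78.63306128  89.38434126] [  1.56   1.08 -10.52]
6 21.6167 [467.92513186  78.32530861  89.92091455] [  1.94   1.01 -21.78]
21.8667 [469.83934918  79.4977018   88.44196648] [-0.69 -0.27 -0.7 ]
```

```bash
python3 - <<'E'
from h import *
Y0=171.4; x,y,z=469,79,85
print(ik([x,y,z+3],[180,0,Y0-86]))
ok=False
for a in np.arange(22,90,6.):
    servo_line([x,y,z+2.5],[180,0,Y0-a],vel=40)
    servo_line([x,y,z+5.5],vel=30); pause(0.1)
    s=get_state();print(a,s["clock"],s["tcp_pos"].round(1),s["ee_rot"][2].round(1),s["ft_force"].round(1),s["moment"].round(2))
    if s["ft_force"][2]>-5 and s["tcp_pos"][2]>z+5: ok=True;break
    servo_line([x,y,z+2.5],vel=60)
    if s["clock"]>42: break
if ok:
    servo_line([x,y,z+9],vel=30);pause(0.2); s=get_state();print("up",s["clock"],s["tcp_pos"],s["ft_force"])
E
```

```text
[ 19.33233801  23.24482421 -43.5115961  119.46239451  22.40088886
  45.48191856 -42.4847146 ]
22.0 22.75 [468.5  78.7  89.8] 149.4 [  3.    0.6 -16.5] [ 0.21 -0.63 -0.01]
28.0 23.6083 [468.4  78.6  89.9] 143.4 [  2.   -0.3 -15.7] [ 0.12 -0.41 -0.05]
34.0 24.4667 [468.5  78.8  89.9] 137.4 [  1.8   2.1 -15.8] [ 0.14 -0.53 -0.03]
40.0 25.325 [468.6  78.8  90. ] 131.4 [  2.3   0.7 -14.1] [ 0.14 -0.47  0.02]
46.0 26.1833 [468.6  78.8  90. ] 125.4 [  1.2   0.5 -14.2] [ 0.16 -0.4  -0.01]
52.0 27.0417 [468.6  78.8  90.1] 119.4 [ 1.5 -0.1 -9.9] [ 0.07 -0.26 -0.04]
58.0 27.9 [468.9  78.8  90.3] 113.4 [ 1.5 -0.6 -8.4] [-0.03 -0.28 -0.03]
64.0 28.7583 [468.8  78.8  90.3] 107.4 [ 0.1  0.1 -7.3] [ 0.01 -0.11  0.03]
70.0 29.6167 [468.7  79.   90.5] 101.4 [-2.  -0.2  0.7] [-0.02  0.47 -0.02]
up 30.0833 [468.90690024  78.98196177  94.04174544] [-2.91360169 -0.05577292  1.20114287]
```

```bash
python3 - <<'E'
from h import *
x,y,z=469,79,85
for dz in(20,42,60):
    servo_line([x,y,z+dz],vel=60);pause(0.1); s=get_state();print("up",s["clock"],s["tcp_pos"].round(1),s["ft_force"].round(2),s["gripper_width"])
    if s["ft_force"][2]<-15: break
d,s=snap("wrist","w8"); t,_=snap("scene","s8")
for dd,ss,n in((d,s,"w"),(t,None,"s")):
    for c in blobs(dd,(170,150,80),(8,255,255),60): print(n,c.mean(0).round(1))
a=cv2.resize(d["pixels"][:,:,::-1],(480,360)); b=cv2.resize(t["pixels"][180:330,220:380,::-1],(320,300))
o=np.zeros((360,800,3),np.uint8);o[:,:480]=a;o[:300,480:]=b;cv2.imwrite("pics/c8.png",o)
E
```

```text
up 30.5167 [469.5  79.  105.3] [-0.41 -0.34 -1.67] 11.51836933456847
up 31.1333 [468.8  78.8 126.9] [-0.19  1.07 -0.82] 11.617828015883829
up 31.6833 [468.9  78.9 144.9] [ 0.25 -0.12 -0.16] 11.340856319429918
w [321.6 302. ]
s [488.1 220.6]
```

View pics/c8.png

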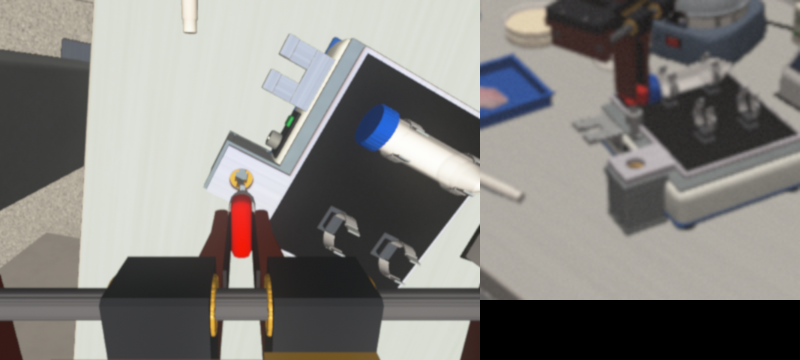

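```bash
cat > p.py <<'E'
from h import *
ax=np.array([.9659,-.2588]); seat=np.array([495.2,172.9]); Z=91.2
def at(u,z,lat=0): return [*(seat+u*ax+lat*np.array([.2588,.9659])),z]
def rep(t):
    s=get_state(); f=s["ft_force"]; dx=s["tcp_pos"][:2]-seat
    print(t,round(s["clock"],1),"u %.1f lat %.1f z %.1f"%(dx@ax,dx@[.2588,.9659],s["tcp_pos"][2]),"f u/lat/z",round(f[:2]@ax,1),round(f[:2]@[.2588,.9659],1),round(f[2],1),"w",round(s["gripper_width"],1)); return f
E
python3 - <<'E'
from p import *
move_ptp(at(-45,145),[180,0,165]); 
servo_line(at(-45,Z),vel=100); pause(.1); rep("start")
d,s=snap("wrist","w9"); print(s["ee_rot"])
cv2.imwrite("pics/c9.png",cv2.resize(d["pixels"][120:360,180:460,::-1],(700,600),interpolation=cv2.INTER_CUBIC))
E
```

```text
start 33.3 u -44.6 lat 0.4 z 91.8 f u/lat/z -0.5 -0.1 -1.2 w 11.5
[1.79957256e+02 5.16817077e-02 1.64988883e+02]
```

View pics/c9.png

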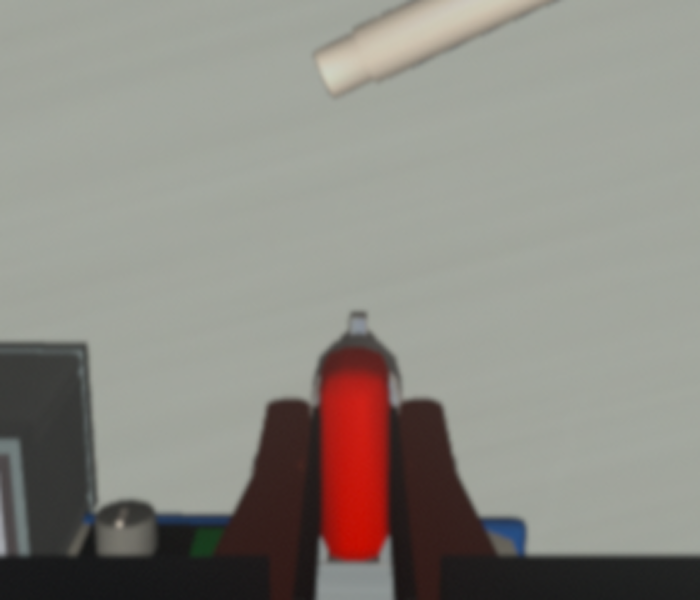

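```bash
python3 - <<'E'
from p import *
for u in(-27,-22,-17,-12,-7,-3,0):
    servo_line(at(u,Z),vel=40); f=rep(u)
    if np.hypot(f[0],f[1])>10: print("contact");break
else:
    z=Z
    while z>Z-12:
        z-=1; servo_line(at(0,z),vel=25); f=rep("down")
        if f[2]>5: break
E
```

```text
-27 34.0 u -27.0 lat -0.0 z 91.1 f u/lat/z 0.2 0.1 -0.7 w 11.5
-22 34.2 u -21.8 lat 0.0 z 91.2 f u/lat/z -0.8 -0.9 -1.0 w 11.6
-17 34.5 u -16.7 lat -0.0 z 91.2 f u/lat/z 0.1 0.5 -0.9 w 11.9
-12 34.8 u -11.7 lat 0.0 z 91.2 f u/lat/z -0.5 0.3 -0.9 w 12.0
-7 35.1 u -6.7 lat -0.0 z 91.2 f u/lat/z 0.1 0.3 -1.3 w 11.7
-3 35.3 u -2.7 lat -0.0 z 91.2 f u/lat/z -0.3 0.1 -0.9 w 12.1
0 35.6 u 0.2 lat 0.0 z 91.2 f u/lat/z -0.8 -0.1 -0.5 w 11.8
down 35.8 u -0.1 lat -0.1 z 90.1 f u/lat/z 0.2 -0.5 -1.3 w 11.6
down 36.1 u -0.1 lat -0.0 z 89.1 f u/lat/z -0.4 0.1 -0.5 w 11.4
down 36.3 u -0.0 lat -0.0 z 88.1 f u/lat/z 0.3 1.0 -0.9 w 11.7
down 36.6 u -0.0 lat -0.0 z 87.1 f u/lat/z 0.2 0.1 -0.4 w 11.4
down 36.8 u -0.0 lat -0.0 z 86.1 f u/lat/z -1.2 0.0 0.1 w 11.3
down 37.1 u -0.0 lat -0.0 z 85.1 f u/lat/z -0.9 0.1 -0.6 w 11.6
down 37.3 u -0.1 lat -0.1 z 84.1 f u/lat/z -0.5 -0.7 -1.0 w 11.5
down 37.6 u -0.1 lat -0.0 z 83.1 f u/lat/z 0.4 0.8 -1.3 w 11.5
down 37.8 u 0.1 lat 0.1 z 82.2 f u/lat/z 0.8 0.3 -1.1 w 11.7
down 38.1 u 0.2 lat 0.4 z 82.0 f u/lat/z -1.3 -1.4 7.3 w 11.5
```

```bash
python3 - <<'E'
from p import *
open_gripper(); f=rep("open")
servo_line(at(0,130),vel=100); servo_line(at(-10,170),vel=150); pause(.3)
d,s=snap("wrist","w10"); t,_=snap("scene","s10")
V=[(d,s),(t,None)];A=np.zeros((3,3));B=np.zeros(3)
for dd,ss in V:
    c=min(blobs(dd,(170,150,80),(8,255,255),30),key=lambda c:np.linalg.norm(c.mean(0)-proj(dd,[*seat,98],ss)[0])); p=c.mean(0); print(p)
    f,R,o=cam(dd,ss); v=R@np.array([(p[0]-dd["cx"])/f,(p[1]-dd["cy"])/f,1]); v/=np.linalg.norm(v); P=np.eye(3)-np.outer(v,v); A+=P;B+=P@o
print("handle",np.linalg.solve(A,B))
a=cv2.resize(d["pixels"][100:340,180:500,::-1],(480,360)); b=cv2.resize(t["pixels"][200:300,220:320,::-1],(320,320))
o=np.zeros((360,800,3),np.uint8);o[:,:480]=a;o[:320,480:]=b;cv2.imwrite("pics/c10.png",o)
E
```

```text
open 39.3 u 0.0 lat -0.0 z 81.2 f u/lat/z -0.7 -0.0 -0.4 w 87.8
[323.12096774 256.49193548]
[276.64102564 229.94871795]
handle [496.37443983 173.47061199  96.47597532]
```

View pics/c10.png

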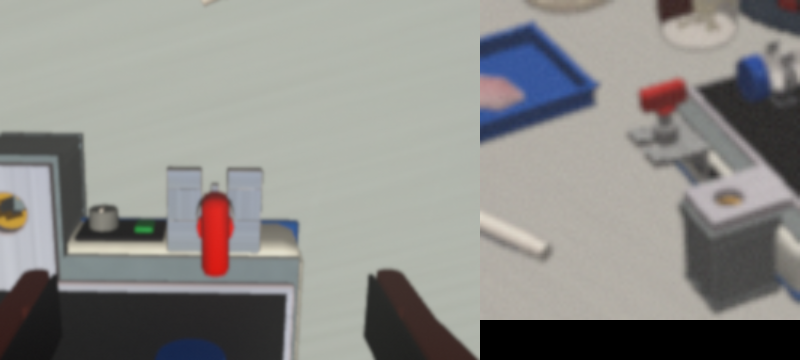

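The pictures show the pin upright in the notch, with its shoulder down on the sheet behind the lips. The bore is empty, the pink tube is in the tray and the clear tube is still clipped, so I'm handing in.

```bash
python3 -c "
from workcell import *
print(sign_off(),get_state()['clock'])"
```

```text
the job is handed in; nothing more can be done
the job is handed in; nothing more can be done
```

The job is handed in after about 40 s on the robot clock: the pink tube lies in the blue tray, the lock pin is parked in the bracket notch behind the lips, and the clear tube is still in its clips (no verdict came back).

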